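# Hang the phone shelf on the slotted post by its keyhole

### The arm

A 6-joint arm with a two-finger parallel gripper is mounted at the origin on the work surface. World frame = base frame: x ahead of the robot, y to its left, z up, the work surface at z = 0. Lengths are in m, angles in rad, forces in N, time in s.
With the tool pointing down it reaches from about 0.25 to 0.725 m from the base axis. Payload 4 kg.
Tool frame: the origin (TCP) lies between the finger pads; the fingertips stand 17 mm ahead of it and the grasp point (between the pads) lies 2 mm behind it; z points along the fingers, y is the direction in which the jaws open and shut (so a half turn about z gives the same grasp; the last joint's range is limited). The gripper opens to 85 mm and grips with 20 to 120 N. Pads are 22 mm wide; open, the fingers measure 114 mm over their backs; the gripper's body (76 mm by 85 mm) begins 54 mm behind the grasp point. The pads swing forward as they close: fully open they stand 13 mm farther back than shut.
Start: joints at [1.228, 0.241, 0.005, 1.335, 0, 1.571], TCP at [0.168, 0.471, 0.248] pointing down, gripper open.
Joint ranges: [-2.72, 2.72], [-1.05, 1.87], [-1.09, 1.28], [-1.99, 2.15], [-1.42, 1.44], [-3.14, 3.14]. Speed limits (rad/s): [2.79, 2.79, 3.14, 3.14, 3.14, 3.14].

### API

Orientations are given as a unit quaternion [x, y, z, w].
In Python, from workcell import readout, viewer, order gives the robot as it stands. The module is installed in compiled form; this text tells all that it offers.
- The arm moves only by the shell command python3 -m crank 'ROWS'. ROWS is text: rows parted by semicolons, each of 7 numbers parted by spaces: the shift along the tool's x, y, z in m, then the turn, a rotation vector about the tool's x, y, z in rad, then the gripper's target within -1 to 1 (shut at 1, half-way at 0, fully open at -1). A call has 1 to 20 rows; each row shifts and turns the pose as measured when the row begins, along the tool's axes as they then stand; what a row does not reach is not made up. A row lasts 1/12 s, in which the tool goes at most 41.7 mm and 7.16 degrees, less where a joint would pass 70% of its speed; a pose out of reach is approached as far as the arm can. A call with a gripper value outside its range is refused whole. The fingers move at their own pace and stop on an object; the grip force is fixed at half the most. Time passes only in rows, so rows that do not move let the fingers close. It gives the time, the measured TCP pose, the force and the opening at its end, in the units of the state.
- readout.get_obs(): the state, without advancing time (a new reading comes with each control period).
- viewer.camera(name): name is "side" or "top" or "wrist"; returns the picture (400x640x3 uint8, red, green, blue); there is no depth.
- viewer.calibration(name): a dict with "fx", "fy", "cx", "cy" (pixels), "eye" and "rotation" of the camera in the world. Camera axes: x right, y down, z forward; pixel columns grow to the right and rows downward; lengths in m; the calibration is good to about 2 mm. The wrist camera is an equidistant fisheye: a pixel r from the principal point sees the ray r / f radians off the axis. A picture is of the moment at which its call begins: read the wrist's pose just before it. calibration takes no time and is no camera call; for the wrist camera it gives the pose at the moment of the call.
- order.job_done(): hands the job in, once; it reports no verdict.
The state is a dict: "clock": time; "joint_pos": joint angles; "joint_vel": joint speeds; "tau": joint torques, N m; "eef_pos": TCP position; "tool_rot": TCP orientation; "ft_force": force on the tool from outside, world axes, zero at the start; "ft_torque": the same for the moment, N m; "grip_width": finger opening in m.
Only numpy, scipy, OpenCV 4.12 (cv2) and the standard library are available. Lean on these libraries where they do the work, as an engineer would, in place of code of your own. Each camera call takes 0.05 s, during which the arm holds its last target. There are 200 camera calls.

### The job

Take the little white phone shelf off the tray and hang it on the slotted metal post: pass the keyhole in its back plate over the screw head, then slide it down so the screw runs up the narrow slot, and press it firmly home (a push of about 10 newtons for a moment) before letting go. Feel your way, because the screw may be clamped at any height in the groove: never force the shelf against the post or screw (keep below 20 newtons), and leave everything else where it stands.

Things in the scene. Friction and masses are not known exactly. Their poses are not given: they have to be found in the camera images.
- shelf: Loose white L-shaped phone shelf, about 200 to 300 g, standing upright on the tray. Origin: middle of the lower edge of its back plate's rear face; z up, x forward out of the plate, y left. Plate x 0..6, y -35..35, z 0..104 mm. Board x 6..66, y -35..35, z 0..6, front lip to z 14. Open between plate and fin.
- fin (a point): Middle of the fin that stands on the shelf board, the place to grip it: 28 long (shelf x 32..60), 12 thick (y -6..6), top at shelf z 84 mm. This point: shelf x 46, y 0, z 70 mm.
- entry (a point): Centre of the keyhole's eight-sided entry hole, 18 mm wide and high (20 across its diagonal flats), at the rear face of the plate (shelf x 0, y 0, z 59 mm). Above it runs a 9 mm wide slot, closed at shelf z 86 mm; from entry to home the shelf comes down 24 mm, give or take the 2 mm play of the head in the hole.
- slot_end: Closed upper end of the shelf's slot, a small crossbar in the back plate, underside at shelf z 86 mm. Same origin and axes as the shelf. Home: this crossbar rests on the screw's shank.
- post: Fixed aluminium profile 30 deep, 40 wide, top 163 mm above the table, on a steel foot 120 wide, 12 high, reaching 40 mm in front of the face. Origin: middle of its front face at table level; x points out of the face (away from the robot, within 0.35 rad), z up. A hung shelf has its axes parallel to the post's, its plate flat on this face.
- groove (a point): Middle of the black groove in the post's face (post y 0), 138 mm above the table. A cap screw is firmly clamped in the groove, along the post's x: shank 6 diameter, x 0..8 mm; head 14 diameter, x 8..13 mm (2 mm play for the 6 mm plate). Its axis is at y 0 but at a height that varies, 124 to 152 mm, and is not measured: look or feel for it.
- tray: Fixed birch plywood tray 300 x 440 mm, rim 28 mm high, inner floor 8 mm above the table. Origin: centre of its underside.
- teacup: White ceramic teacup with a handle, 76 across, 60 mm high, on the tray. Origin: centre of its underside. Leave alone.
- jar: Squat glass jar with a metal cap, 68 across, 60 mm high, on the tray. Origin: centre of its underside. Leave alone.
- stand: Folded aluminium laptop stand 46 x 250 x 18 mm, flat on the far part of the tray. Origin: centre of its underside. Leave alone.
- wrist_rest: Blue silicone wrist rest 55 x 220 x 18 mm, by the tray's far rim. Origin: centre of its underside. Leave alone.
- pot: Small terracotta pot with a succulent, 60 across, 80 mm high, on the ledge between robot and post. Origin: centre of its underside. Leave alone.
There are look-alikes about, which are no part of the job. Leave any purple or red look-alike of the shelf alone.

How it is judged:
On the way, in this order (a step that is already met when the one before it is completed fails the run):
1. the shelf is lifted clear of the tray, upright (height (world z) of shelf above 0.05 m and angle between shelf's own z axis and vertical below 0.2 rad), for 0.1 s.
2. hooked on the screw and lowered, the shelf is pressed home: the slot's closed end bears on the screw with more than 5 N (contact force between slot_end and post above 5 N and x of shelf in the frame of post below 0.005 m), for 0.15 s.
At the end, for the whole second after the job is handed in: The shelf hangs released and still on the post: the closed end of its slot rests on the screw (more than 0.2 N), its plate lies at the post's face (within 5 mm) and centred on it (within 6 mm), upright and square to the post within 0.1 rad (contact force between slot_end and post above 0.2 N and x of shelf in the frame of post between -0.005 and 0.005 m and y of shelf in the frame of post between -0.006 and 0.006 m and height (world z) of shelf between 0.03 and 0.08 m and angle between shelf's own z axis and vertical below 0.1 rad and angle between the x axis of shelf and the x axis of post, either way round below 0.1 rad and linear speed of shelf below 0.02 m/s); the robot touches nothing.
It fails at once if the shelf is forced against the post or its screw with more than 20 N (contact force between shelf and post above 20 N).
It fails at once if the teacup is disturbed (moved more than 20 mm) (distance of teacup from where it was at the start of the episode above 0.02 m).
It fails at once if the jar is disturbed (moved more than 20 mm) (distance of jar from where it was at the start of the episode above 0.02 m).
It fails at once if the laptop stand, wrist rest or plant pot is moved more than 20 mm (distance of any of stand, wrist_rest, pot from where it was at the start of the episode above 0.02 m).
It also fails if it takes over 67 s, if anything falls off the work surface, if the arm or the gripper's body presses on something with over 40 N, if the wrist force passes 120 N, or if a joint passes its speed limit or range.

## Working session

There is one attempt and no reset: what is moved stays moved. The work goes in short steps, Python scripts to look and compute and a shell command to move; the robot and the scene stay as the last step left them, time stands still between calls to the robot, and variables do not carry over. Pictures are saved under pics/ and viewed, about 8 in all and at most 12, crops included, and the job is handed in when it is done.

```bash
mkdir -p pics
cat > h.py <<'E'
import numpy as np,cv2
from workcell import readout,viewer,order
from scipy.spatial.transform import Rotation as R
def snap(n,f):
    im=viewer.camera(n); cv2.imwrite('pics/'+f,im[:,:,::-1]); return im
def ray(n,u,v,c=None):
    c=c or viewer.calibration(n); Rm=np.array(c['rotation']).reshape(3,3)
    x=(u-c['cx'])/c['fx']; y=(v-c['cy'])/c['fy']
    if n=='wrist':
        t=np.hypot(x,y); s=np.sin(t)/t if t>1e-9 else 1; d=np.array([x*s,y*s,np.cos(t)])
    else: d=np.array([x,y,1.])
    return np.array(c['eye']),Rm@d/np.linalg.norm(d)
def onz(n,u,v,z,c=None):
    e,d=ray(n,u,v,c); return e+d*(z-e[2])/d[2]
def tri(rs):
    A=sum(np.eye(3)-np.outer(d,d) for e,d in rs); b=sum((np.eye(3)-np.outer(d,d))@e for e,d in rs)
    return np.linalg.solve(A,b)
def proj(n,p,c=None):
    c=c or viewer.calibration(n); q=np.array(c['rotation']).reshape(3,3).T@(np.array(p)-c['eye'])
    if n=='wrist':
        t=np.arctan2(np.hypot(q[0],q[1]),q[2]); k=t/np.hypot(q[0],q[1]); return c['cx']+c['fx']*q[0]*k,c['cy']+c['fy']*q[1]*k
    return c['cx']+c['fx']*q[0]/q[2],c['cy']+c['fy']*q[1]/q[2]
E
python3 - <<'E'
from h import *
for n in('side','top'):
    snap(n,n+'0.png'); c=viewer.calibration(n); print(n,c['fx'],c['cx'],c['cy'],np.round(c['eye'],3),np.round(c['rotation'],3).tolist())
o=readout.get_obs(); print(o['tool_rot'],o['ft_force'],o['eef_pos'],o['clock'])
E
```

```text
side 445.3787386446786 325.6335616225709 191.48760439771115 [0.279 0.556 0.886] [-0.186, 0.926, -0.323, 0.066]
top 425.929861404691 323.12842579228726 200.70148150433434 [ 0.328 -0.036  1.135] [-0.702, 0.705, -0.063, 0.077]
[ 1.70548093e-01  9.85348911e-01 -9.19990360e-04 -1.56597752e-04] [ 0.1386239  -0.76214375  0.28388152] [0.16787351 0.47041631 0.24750173] 0.1
```

View pics/top0.png

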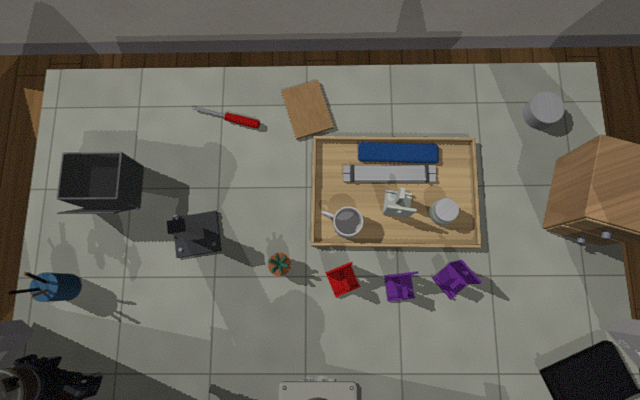

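View pics/side0.png

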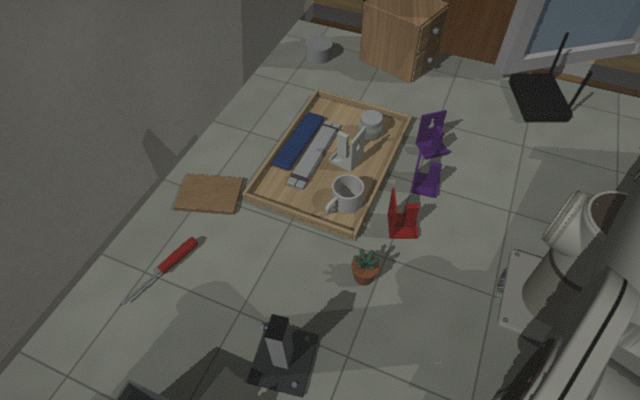

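Top view: the white shelf is at about (400,203) on the tray, and the post is at (178,225) with its foot at (197,235). Look-alikes are the red one at (342,280) and the purple ones at (400,287) and (456,278). I choose the white one on the tray. Next, a close composite.

```bash
sed -i 's/np.array(c\[.rotation.\]).reshape(3,3)/R.from_quat(c["rotation"]).as_matrix()/' h.py
python3 - <<'E'
from h import *
t=cv2.imread('pics/top0.png');s=cv2.imread('pics/side0.png')
def cr(im,u,v,w=80,h=60): return cv2.resize(im[v:v+h,u:u+w],(400,300),interpolation=cv2.INTER_CUBIC)
cv2.imwrite('pics/c0.png',np.vstack([np.hstack([cr(t,360,165),cr(s,305,110)]),np.hstack([cr(t,155,205),cr(s,240,310,112,84)])]))
for z in(0.008,0.08):print(onz('top',400,203,z))
print(proj('top',[.168,.471,.248]),proj('side',[.168,.471,.0]),proj('side',[0,0,0]))
E
```

```text
[ 0.54688677 -0.22171366  0.008     ]
[ 0.53287914 -0.2098828   0.08      ]
(np.float64(77.04167039172665), np.float64(368.93290218590363)) (np.float64(410.74667076001623), np.float64(517.2157953768376)) (np.float64(548.9908440621468), np.float64(301.77397486351725))
```

View pics/c0.png

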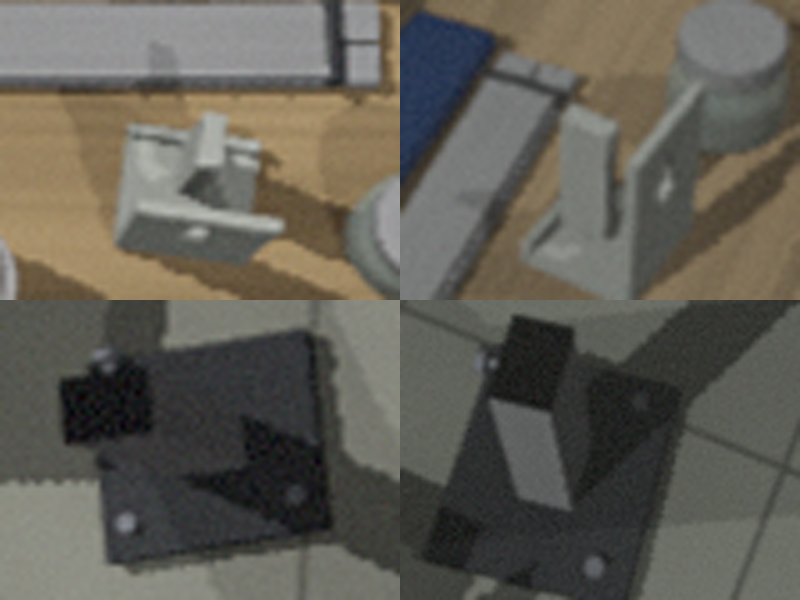

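The crop shows the white shelf with its fin and keyhole plate. The plate faces the robot and the fin faces away. The screw head is visible at top (176.4,217) and side (264.4,327.4).

Run:
```python
from h import *
T=lambda x,y,u0,v0:(u0+x/5-.4,v0+y/5-.4)
def yaw(a,b): d=b-a; return np.arctan2(d[1],d[0])
S=tri([ray('top',*T(107,60,155,205)),ray('side',240+87/3.571-.36,310+62/3.571-.36)]);print('screw head',S)
P=[onz('top',*T(x,y,155,205),.163) for x,y in[(62,80),(148,68),(152,132),(65,143)]]
print('post top',np.round(P,3),'yaw',yaw(P[1],P[0])-np.pi/2,yaw(P[2],P[3])-np.pi/2)
F=[onz('top',*T(x,y,155,205),.012) for x,y in[(310,32),(330,228),(110,263)]]
print('foot',np.round(F,3),'yaw',yaw(F[1],F[2])-np.pi/2,yaw(F[1],F[0]),[np.linalg.norm(F[i+1]-F[i]) for i in(0,1)])
L=[onz('top',*T(x,y,360,165),.112) for x,y in[(137,204),(284,225)]]
print('plate top',np.round(L,3),yaw(L[1],L[0])-np.pi/2,np.linalg.norm(L[1]-L[0]))
f=onz('top',*T(210,120,360,165),.092);f2=onz('side',305+590/5-80-.4,110+113/5-.4,.092);print('fin top',f,f2)
```

```text
screw head [0.48961604 0.32907035 0.15051494]
post top [[0.479 0.345 0.163]
 [0.484 0.305 0.163]
 [0.454 0.301 0.163]
 [0.449 0.341 0.163]] yaw 0.13487022175287056 0.12153699525716877
foot [[0.527 0.272 0.012]
 [0.422 0.256 0.012]
 [0.404 0.372 0.012]] yaw 0.1534235364733294 0.14677139583467688 [np.float64(0.10634234664692348), np.float64(0.11718802431167477)]
plate top [[ 0.521 -0.173  0.112]
 [ 0.51  -0.244  0.112]] -0.15169612902580254 0.07173351237738314
fin top [ 0.56724935 -0.21330559  0.092     ] [ 0.5592637  -0.21980209  0.092     ]
```

```bash
cat >> h.py <<'E'
def st(p=None,yaw=None):
    o=readout.get_obs(); r=R.from_quat(o['tool_rot']); Y=r.as_matrix()[:,1]; y=np.arctan2(Y[1],Y[0])-np.pi/2
    print('t',round(o['clock'],2),'pos',np.round(o['eef_pos'],4),'yaw',round(y,4),'tilt',np.round(r.as_matrix()[:2,2],3),'f',np.round(o['ft_force'],2),'w',round(o['grip_width'],4))
    if p is not None:
        print('tool shift',np.round(r.inv().apply(np.array(p)-o['eef_pos']),4))
    if yaw is not None:
        W=R.from_euler('z',yaw)*R.from_matrix(np.diag([-1.,1,-1])); print('tool turn',np.round((r.inv()*W).as_rotvec(),4))
E
python3 -m crank '-.03 -.0257 0 0 0 0 -1;-.03 -.0257 0 0 0 0 -1;-.03 -.0257 0 0 0 0 -1;-.03 -.0257 0 0 0 0 -1;-.03 -.0257 0 0 0 0 -1;-.03 -.0257 0 0 0 0 -1;-.03 -.0257 0 0 0 0 -1;-.03 -.0257 0 0 0 0 -1;-.03 -.0257 0 0 0 0 -1;-.03 -.0257 0 0 0 0 -1;-.03 -.0257 0 0 0 0 -1;-.03 -.0257 0 0 0 0 -1;-.03 -.0257 0 0 0 0 -1;-.03 -.0257 0 0 0 0 -1;-.03 -.0257 0 0 0 0 -1;-.03 -.0257 0 0 0 0 -1;-.03 -.0257 0 0 0 0 -1;-.03 -.0257 0 0 0 0 -1;-.03 -.0257 0 0 0 0 -1;-.03 -.0257 0 0 0 0 -1'
python3 -c "
from h import *
st([.561,-.2155,.2],-.152)"
```

```text
clock: 1.77
eef_pos: [0.5726, -0.2399, 0.239]
tool_rot: [0.163, 0.987, -0.002, -0.005]
ft_force: [1.2, 0.6, 0.6]
grip_width: 0.0853
t 1.77 pos [ 0.5726 -0.2399  0.239 ] yaw -0.3277 tilt [-0.01  -0.002] f [1.21 0.55 0.59] w 0.0853
tool shift [0.0185 0.0196 0.0391]
tool turn [-0.0041 -0.0098 -0.1757]
```

```bash
python3 -m crank '.0185 .0196 0 -.004 -.01 -.09 -1;0 0 0 0 0 -.085 -1;0 0 0 0 0 0 -1'
python3 - <<'E'
from h import *
st([.561,-.2155,.2],-.152)
c=viewer.calibration('wrist');snap('wrist','w1.png');print(c)
sp=R.from_euler('z',-.152)
for p in([0,-.035,.104],[0,.035,.104],[46e-3,0,84e-3]): print(np.round(proj('wrist',np.array([.5155,-.2085,.008])+sp.apply(p),c),1))
E
```

```text
clock: 2.02
eef_pos: [0.5652, -0.2258, 0.2193]
tool_rot: [0.079, 0.997, 0.002, -0.011]
ft_force: [0.3, -0.1, -0.1]
grip_width: 0.0854
t 2.02 pos [ 0.5652 -0.2258  0.2193] yaw -0.1581 tilt [-0.022  0.006] f [ 0.33 -0.12 -0.08] w 0.0854
tool shift [0.0053 0.0095 0.0195]
tool turn [ 0.0027 -0.0226 -0.006 ]
{'fx': 309.70691628693146, 'fy': 309.70691628693146, 'cx': 321.3038062611035, 'cy': 205.66518435188704, 'eye': array([ 0.49705537, -0.21529657,  0.34584106]), 'rotation': array([0.75419709, 0.64325898, 0.08669078, 0.09944511])}
[286.8 146.9]
[379.  146.8]
[332.2 199.2]
```

View pics/w1.png

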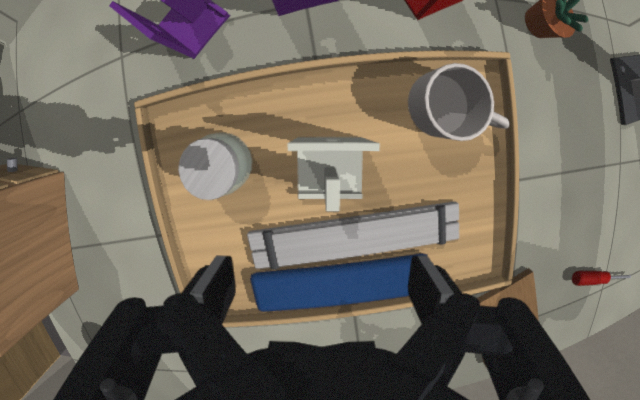

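Wrist view: the plate's top edge runs from (289,146) to (379,146). The fin top is centred at about (333,195). Both match the prediction within a few pixels.

Run:
```python
from h import *
import cv2
c={'fx':309.70691628693146,'fy':309.70691628693146,'cx':321.3038,'cy':205.66518,'eye':np.array([0.49705537,-0.21529657,0.34584106]),'rotation':np.array([0.75419709,0.64325898,0.08669078,0.09944511])}
im=cv2.imread('pics/w1.png').astype(int)
for r in(182,186,190,194): print(r,im[r,318:350].mean(1).astype(int))
print('col333',im[170:216,333].mean(1).astype(int))
a,b=onz('wrist',289,147,.112,c),onz('wrist',379,147,.112,c);print(a,b,np.linalg.norm(a-b),np.arctan2(*(b-a)[[1,0]])-np.pi/2,(a+b)/2)
print(onz('wrist',333,195,.092,c))
st([.561,-.2155,.2],-.152)
```

```text
182 [ 94  95  95  94  95  94  82 103 154 194 198 194 196 198 199 199 197 199
 197 199 200 197 178 170 170 168 171 169 171 172 183 196]
186 [123 109  97  92  93  93  85 103 151 194 194 195 197 196 196 197 195 199
 200 201 198 197 175 171 170 168 168 168 169 169 172 178]
190 [132 123 119 122 120 135 114 110 151 197 196 196 197 197 197 198 197 199
 197 199 196 185 147 132 129 131 130 129 129 131 128 129]
194 [189 185 187 185 182 164 135 119 150 190 194 193 196 197 198 196 198 198
 197 197 199 191 172 164 159 163 161 162 159 163 162 162]
col333 [ 77  74  76  78  78  77  83  96 103 147 182 196 199 198 198 197 197 199
 199 199 198 198 197 197 196 196 199 198 197 199 196 197 197 198 197 198
 198 195 198 197 194 138 131 144 142 108]
[ 0.51055153 -0.24147887  0.112     ] [ 0.52096861 -0.17394274  0.112     ] 0.06833479891339131 -0.1530385862612451 [ 0.51576007 -0.2077108   0.112     ]
[ 0.55746122 -0.21422416  0.092     ]
t 2.07 pos [ 0.5643 -0.2248  0.2195] yaw -0.1602 tilt [-0.023  0.007] f [-0.36 -0.05 -0.81] w 0.0856
tool shift [0.0043 0.0086 0.0196]
tool turn [ 0.0036 -0.024  -0.0081]
```

```bash
python3 -m crank '.005 .0098 0 .0036 -.024 -.008 -1;0 0 .02 0 0 0 -1;0 0 .02 0 0 0 -1;0 0 .0 0 0 0 -1;0 0 .0 0 0 0 -1'
python3 -c "
from h import *
st([.560,-.2145,.076],-.153)"
```

```text
clock: 2.48
eef_pos: [0.5613, -0.2125, 0.1833]
tool_rot: [0.08, 0.997, -0.001, 0.004]
ft_force: [0.1, 0.1, 0.7]
grip_width: 0.0851
t 2.48 pos [ 0.5613 -0.2125  0.1833] yaw -0.1603 tilt [ 0.007 -0.002] f [0.07 0.09 0.7 ] w 0.0851
tool shift [ 0.0018 -0.0021  0.1073]
tool turn [-0.0008  0.0073 -0.0073]
```

```bash
python3 -m crank '.0018 -.002 .02 0 .007 -.007 -1;0 0 .02 0 0 0 -1;0 0 .02 0 0 0 -1;0 0 .02 0 0 0 -1;0 0 .01 0 0 0 -1;0 0 0 0 0 0 -1'
python3 -c "
from h import *
st([.560,-.2145,.076],-.153)"
```

```text
clock: 2.98
eef_pos: [0.5662, -0.2154, 0.1049]
tool_rot: [0.078, 0.997, -0.003, 0.011]
ft_force: [-1.0, -0.2, 0.2]
grip_width: 0.0853
t 2.98 pos [ 0.5662 -0.2154  0.1049] yaw -0.1569 tilt [ 0.02  -0.008] f [-1.01 -0.16  0.16] w 0.0853
tool shift [0.0069 0.0001 0.0287]
tool turn [-0.0052  0.0215 -0.0038]
```

```bash
python3 -m crank '.006 0 .01 -.005 .0215 -.004 -1;0 0 .01 0 0 0 -1;0 0 .005 0 0 0 -1;0 0 0 0 0 0 -1;0 0 0 0 0 0 -1'
python3 -c "
from h import *
st([.560,-.2145,.076],-.153)"
```

```text
clock: 3.4
eef_pos: [0.5631, -0.2155, 0.083]
tool_rot: [0.077, 0.997, -0.001, 0.003]
ft_force: [-0.4, -0.1, -0.6]
grip_width: 0.0852
t 3.4 pos [ 0.5631 -0.2155  0.083 ] yaw -0.1532 tilt [ 0.005 -0.002] f [-0.37 -0.08 -0.56] w 0.0852
tool shift [0.0032 0.0005 0.007 ]
tool turn [-0.0013  0.0057 -0.0002]
```

```bash
python3 -m crank '.003 .0005 .007 -.001 .006 0 -1;0 0 0 0 0 0 -1;0 0 0 0 0 0 1;0 0 0 0 0 0 1;0 0 0 0 0 0 1;0 0 0 0 0 0 1;0 0 0 0 0 0 1;0 0 0 0 0 0 1;0 0 0 0 0 0 1;0 0 0 0 0 0 1;0 0 0 0 0 0 1;0 0 0 0 0 0 1'
python3 -c "
from h import *
st([.560,-.2145,.076],-.153)"
```

```text
clock: 4.4
eef_pos: [0.5611, -0.215, 0.0772]
tool_rot: [0.077, 0.997, -0.001, 0.001]
ft_force: [0.4, 0.1, -0.2]
grip_width: 0.0111
t 4.4 pos [ 0.5611 -0.215   0.0772] yaw -0.1535 tilt [ 0.002 -0.001] f [ 0.37  0.06 -0.2 ] w 0.0111
tool shift [0.0012 0.0003 0.0012]
tool turn [-0.0009  0.0024 -0.0005]
```

```bash
python3 -m crank '0 0 -.01 0 0 0 1;0 0 -.02 0 0 0 1;0 0 -.02 0 0 0 1;0 0 -.02 0 0 0 1;0 0 -.02 0 0 0 1;0 0 -.02 0 0 0 1;0 0 -.02 0 0 0 1;0 0 -.02 0 0 0 1;0 0 -.01 0 0 0 1;0 0 0 0 0 0 1;0 0 0 0 0 0 1'
python3 - <<'E'
from h import *
st([.60,.30,.25],.14)
c=viewer.calibration('wrist');im=snap('wrist','w2.png');s=snap('side','s2.png')
a=cv2.resize(im[100:260,220:440],(550,400));cv2.imwrite('pics/c2.png',np.hstack([a,s[60:210,300:393][:,:,::1].repeat(1,0)[:0].reshape(0,93,3) if 0 else cv2.resize(s[60:210,300:393],(248,400))])[:,:,::-1])
print({k:np.array(v).tolist() for k,v in c.items()})
E
```

```text
clock: 5.32
eef_pos: [0.5565, -0.213, 0.244]
tool_rot: [0.076, 0.997, 0.001, -0.005]
ft_force: [0.6, 0.4, -2.6]
grip_width: 0.0111
t 5.32 pos [ 0.5565 -0.213   0.244 ] yaw -0.1532 tilt [-0.01   0.003] f [ 0.63  0.42 -2.6 ] w 0.0111
tool shift [ 0.0353  0.5136 -0.0047]
tool turn [ 0.0033 -0.01   -0.2931]
{'fx': 309.70691628693146, 'fy': 309.70691628693146, 'cx': 321.3038062611035, 'cy': 205.66518435188704, 'eye': [0.48682913160304364, -0.20246402948495695, 0.3696771688558891], 'rotation': [0.7519486275417689, 0.6446191294661742, 0.09053553519826568, 0.10412855674926812]}
```

View pics/c2.png

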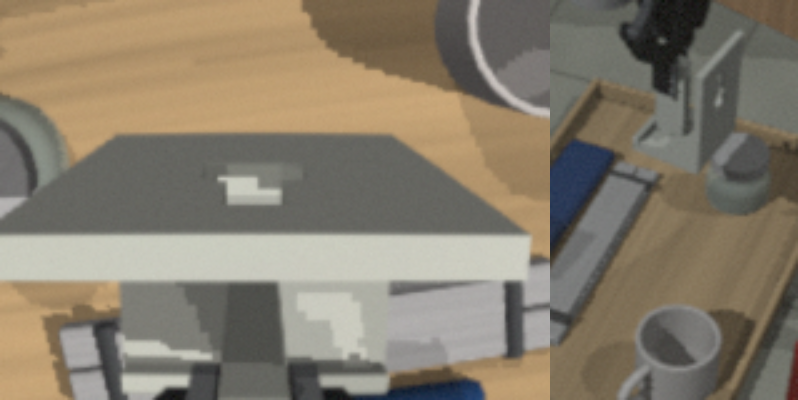

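The wrist view shows the shelf held upright. The plate's rear top edge is at v≈193.6 with its right end at u≈431.6. Its rear bottom edge runs from (267,153) to (377,153). Next I compute the in-hand offset and go to the post.

Run:
```python
from h import *
c={'fx':309.70691628693146,'fy':309.70691628693146,'cx':321.3038062611035,'cy':205.66518435188704,'eye':[0.48682913160304364,-0.20246402948495695,0.3696771688558891],'rotation':[0.7519486275417689,0.6446191294661742,0.09053553519826568,0.10412855674926812]}
im=cv2.imread('pics/w2.png').astype(int).mean(2)
g=im[196:206].mean(0);print('top edge ends',g[212:226].astype(int),g[424:440].astype(int))
print('rows',im[145:220,380].astype(int))
o=readout.get_obs();r=R.from_quat(o['tool_rot']);p=o['eef_pos'];print(p)
# rear edge at top: v from rows; tool-frame heights: plate top tcp-z +.0348 up, bottom .0692 down
for (u,v,zt) in[(219,193.5,-.0348),(431.5,193.5,-.0348),(267,153.3,.0692),(377,153.3,.0692)]:
    e,d=ray('wrist',u,v,c); e=r.inv().apply(e-p);d=r.inv().apply(d); print(np.round(e+d*(zt-e[2])/d[2],4))
```

```text
top edge ends [196 197 197 197 197 198 198 197 197 197 197 197 197 197] [200 201 201 200 202 201 198 184 138 124 125 126 127 131 136 140]
rows [160 160 159 158 157 157 156 156 153 151 145 127 105  98  99  99  96 101
 101  99  98 100 102  98 101  97  99 102 100 103  99 100  98  99 100 100
  98  99  98  98 101  99 100  99 100 100 100 106 133 186 198 200 199 198
 199 199 199 199 198 197 198 199 198 200 199 199 193 146 114 110 104  96
 108 153 168]
[ 0.55619677 -0.21286645  0.24308954]
[ 0.0486 -0.0322 -0.0348]
[ 0.0486  0.0348 -0.0348]
[ 0.0486 -0.0347  0.0692]
[0.0486 0.0354 0.0692]
```

```bash
python3 -m crank '0 .035 0 .003 -.01 0 1;0 .035 0 0 0 -.03 1;0 .035 0 0 0 -.03 1;0 .035 0 0 0 -.03 1;0 .035 0 0 0 -.03 1;-.01 .035 0 0 0 -.03 1;-.01 .035 0 0 0 -.03 1;-.01 .035 0 0 0 -.03 1;-.01 .035 0 0 0 -.03 1;0 .035 0 0 0 -.03 1;0 .03 0 0 0 -.02 1;0 .02 0 0 0 0 1;0 0 0 0 0 0 1'
python3 -c "
from h import *
st([.60,.30,.25],.14)"
```

```text
clock: 6.5
eef_pos: [0.5977, 0.2003, 0.2182]
tool_rot: [-0.071, 0.997, -0.001, -0.019]
ft_force: [-0.7, 0.7, -1.9]
grip_width: 0.011
t 6.5 pos [0.5977 0.2003 0.2182] yaw 0.1426 tilt [-0.038 -0.004] f [-0.7   0.7  -1.94] w 0.011
tool shift [-0.0152  0.0984 -0.0323]
tool turn [ 0.001  -0.0386  0.0026]
```

```bash
python3 -m crank '0 .02 -.02 0 -.038 0 1;0 .03 -.01 0 0 0 1;0 .03 0 0 0 0 1;0 .03 0 0 0 0 1;0 .015 0 0 0 0 1;0 0 0 0 0 0 1;0 0 0 0 0 0 1'
python3 -c "
from h import *
st([.5706,.3376,.21],.14)"
```

```text
clock: 7.08
eef_pos: [0.5762, 0.3253, 0.2362]
tool_rot: [-0.071, 0.997, -0.005, -0.009]
ft_force: [0.7, -0.3, -2.9]
grip_width: 0.0113
t 7.08 pos [0.5762 0.3253 0.2362] yaw 0.142 tilt [-0.018 -0.012] f [ 0.71 -0.32 -2.86] w 0.0113
tool shift [0.0032 0.0132 0.0262]
tool turn [-0.009  -0.0195  0.0019]
```

```bash
python3 -m crank '.003 .013 .01 -.009 -.0195 0 1;0 0 0 0 0 0 1;0 0 0 0 0 0 1'
python3 - <<'E'
from h import *
st([.5706,.3376,.21],.14)
c=viewer.calibration('wrist');im=snap('wrist','w3.png')
cv2.imwrite('pics/c3.png',cv2.resize(im[60:260,200:460],(780,600),interpolation=cv2.INTER_CUBIC)[:,:,::-1])
np.savez('c3.npz',**{k:np.array(v) for k,v in c.items()})
E
```

```text
clock: 7.33
eef_pos: [0.5715, 0.3332, 0.2233]
tool_rot: [-0.069, 0.998, -0.002, -0.002]
ft_force: [0.4, 0.2, -2.8]
grip_width: 0.0113
t 7.33 pos [0.5715 0.3332 0.2233] yaw 0.1382 tilt [-0.003 -0.005] f [ 0.42  0.17 -2.81] w 0.0113
tool shift [0.0002 0.0046 0.0133]
tool turn [-0.0044 -0.0038 -0.0018]
```

View pics/c3.png

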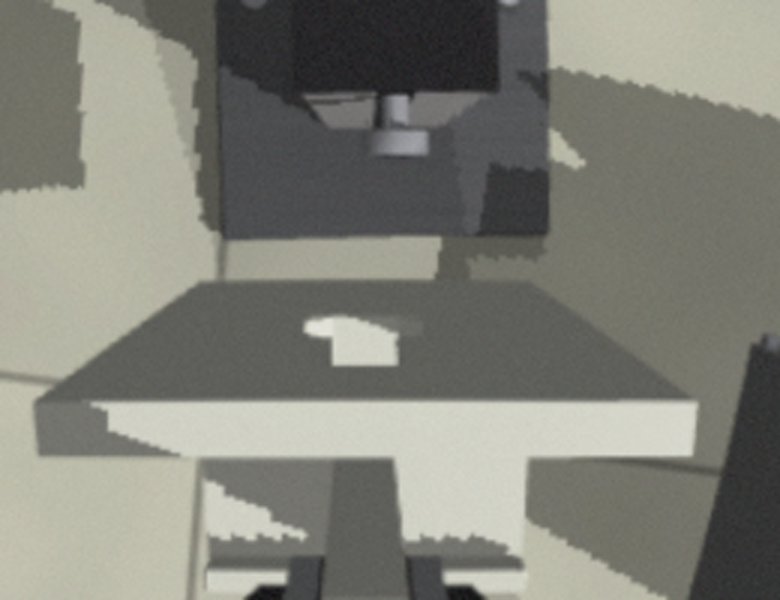

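Wrist view ÷3 plus (200,60): post front edge at v≈91, u 297–366. Head at u 323–342.7, v 104–112. Shank at u 327.7–336.3. Foot front edge at v≈139.

Run:
```python
from h import *
z=np.load('c3.npz');c={k:(v if v.ndim else float(v)) for k,v in z.items()};print(c['eye'])
im=cv2.imread('pics/w3.png').astype(int).mean(2)
print('head row',im[106:110,316:350].mean(0).astype(int));print('shank',im[94:100,320:345].mean(0).astype(int))
print('postrow',im[86:90,290:302].mean(0).astype(int),im[86:90,360:372].mean(0).astype(int));print('headcol',im[86:118,333].astype(int))
q=lambda x,y:(200+x/3-.33,60+y/3-.33)
a,b=onz('wrist',*q(292,93),.163,c),onz('wrist',*q(499,93),.163,c)
print('edge',a,b,np.linalg.norm(a-b),'yaw',np.arctan2(*(b-a)[[1,0]])-np.pi/2,(a+b)/2)
a,b=onz('wrist',*q(223,240),.012,c),onz('wrist',*q(548,234),.012,c)
print('foot',a,b,np.linalg.norm(a-b),'yaw',np.arctan2(*(b-a)[[1,0]])-np.pi/2,(a+b)/2)
for h in(.117,.124,.131,.138,.145,.152):
    w=np.linalg.norm(onz('wrist',*q(370,141),h,c)-onz('wrist',*q(428,141),h,c)); s=np.linalg.norm(onz('wrist',*q(383,112),h,c)-onz('wrist',*q(409,112),h,c)); print(h,w,s,onz('wrist',*q(399,131),h+.007,c))
```

```text
[0.50080663 0.32382331 0.34844107]
head row [ 76  74  75  74  71  69  72  78  89  96 106 112 122 128 135 142 147 150
 153 156 157 160 160 157 153 143 116  84  75  75  74  72  74  75]
shank [116 116 115 113  89  59  43  61  82 103 118 140 151 154 154 145 120 115
 115 116 115 115 115 115 115]
postrow [47 48 47 48 45 44 44 41 37 37 37 38] [38 37 39 40 38 45 59 82 82 84 83 82]
headcol [ 37  40  40  38  44  82 147 155 154 153 154 156 153 154 126  88  85 114
 142 148 147 149 154 152 149 113  65  72  72  75  77  73]
edge [0.48655463 0.30661673 0.163     ] [0.48063105 0.3469073  0.163     ] 0.04072368045365303 yaw 0.1459756623391475 [0.48359284 0.32676201 0.163     ]
foot [0.53102937 0.27457169 0.012     ] [0.51215329 0.3913078  0.012     ] 0.1182523835834421 yaw 0.16031111794175668 [0.52159133 0.33293975 0.012     ]
0.117 0.014231341193457177 0.00636469468380221 [0.48933409 0.32946006 0.124     ]
0.124 0.013800910301041455 0.006172192713997588 [0.4896919  0.32928426 0.131     ]
0.131 0.013370479408625733 0.005979690744192903 [0.49004972 0.32910846 0.138     ]
0.138 0.012940048516210011 0.005787188774388226 [0.49040753 0.32893265 0.145     ]
0.145 0.01250961762379429 0.005594686804583596 [0.49076534 0.32875685 0.152     ]
0.152 0.012079186731378512 0.005402184834778919 [0.49112315 0.32858105 0.159     ]
```

Run:
```python
from h import *
B=np.array([.4836,.3268,0]);r=R.from_euler('z',.146)
for h in(.124,.131,.138,.145,.152):
    p=B+r.apply([.0105,0,h]); print(h,np.round(proj('top',p),1),np.round(proj('side',p),1))
print('post top edge mid',proj('top',B+[0,0,.163]),proj('side',B+[0,0,.163]),[np.round(proj('side',B+r.apply([0,y,.163])),1) for y in(-.02,.02)])
t=cv2.imread('pics/top0.png').mean(2).astype(int);s=cv2.imread('pics/side0.png').mean(2).astype(int)
print(t[210:224,170:184]);print(s[318:340,256:276])
```

```text
0.124 [180.4 216.7] [263.5 331.4]
0.131 [179.4 216.2] [263.  329.9]
0.138 [178.3 215.8] [262.6 328.4]
0.145 [177.3 215.3] [262.1 326.8]
0.152 [176.2 214.8] [261.7 325.3]
post top edge mid (np.float64(174.90206229795223), np.float64(218.4153408832466)) (np.float64(266.82935314337846), np.float64(324.2287639360251)) [array([270.7, 313.2]), array([262.9, 335.6])]
[[ 78  88  78  82  84  77  63  63  61  61  63  66  66  63]
 [ 87  86  84  86  83  82  63  66  60  64  63  59  69  63]
 [ 84  85  83  81  87  75  63  57  66  64  67  65  63  61]
 [ 84  83  85  87  86  73  68  59  65  66  60  64  63  64]
 [ 82  85  84  85  83  80  83  67  62  60  60  67  65  62]
 [ 89  84  84  99 116 117 101  71  59  57  57  62  53  56]
 [ 85  86  87  96 109  98  75  62  52  38  40  44  54  52]
 [ 86  82  77  65  61  67  74  68  43  32  30  34  58  52]
 [ 85  82  59  38  36  70  96  81  44  18  24  33  30  39]
 [ 91  80  66  28  24  46  66  48  18  20  29  12  30  17]
 [ 48  49  30  28  16  26  27  30  19  30  18  29  21  23]
 [ 20  20  17  24  25  22  16  22  23  20  13  25  25  17]
 [ 29  26  29  22  22  25  18
[... 1260 characters left out ...]
  32  27
   29  28]
 [ 94  96  97  95  93  96  90  67  50  41  34  28  35  29  26  27  26  32
   31  29]
 [ 99  98  93  94  98  93  84  56  46  35  29  26  30  28  19  31  23  26
   31  32]
 [ 96  94  92  95  97  94  71  51  40  31  30  28  29  32  31  30  28  29
   35  31]
 [ 95  95  97  96  97  91  68  49  37  29  33  34  27  30  24  33  34  28
   35  30]
 [ 97  96  94  96  95  82  56  47  32  35  28  24  27  27  26  26  27  31
   31  23]
 [ 97  93  98  96  92  71  54  44  43  57  55  42  37  29  29  21  24  23
   26  30]
 [ 94  97  95  97  89  67  45  45  52  83  96  83  66  63  49  46  36  33
   34  28]
 [ 95  95  97  93  84  58  47  46  55  76  95  97  90  95  88  86  71  60
   51  46]]
```

```bash
python3 - <<'E'
from h import *
print('shank',tri([ray('top',176,218),ray('side',265.5,327.3)]),'head',tri([ray('top',174.8,215.5),ray('side',261.5,327.5)]))
st([.5540,.3369,.158],.146)
E
python3 -m crank '0 .002 .02 -.004 -.004 -.005 1;0 .002 .02 0 0 0 1;.005 0 .01 0 0 0 1;.005 0 0 0 0 0 1;0 0 0 0 0 0 1;0 0 0 0 0 0 1'
python3 - <<'E'
from h import *
st([.5540,.3369,.158],.146)
E
```

```text
shank [0.48651031 0.32870601 0.15113106] head [0.49244308 0.33177993 0.15160058]
t 7.38 pos [0.5713 0.3331 0.2229] yaw 0.1379 tilt [-0.004 -0.005] f [-1.12 -0.68 -2.89] w 0.0115
tool shift [0.0162 0.0064 0.0649]
tool turn [-0.0043 -0.0051 -0.0081]
clock: 7.88
eef_pos: [0.5648, 0.3277, 0.1744]
tool_rot: [-0.066, 0.998, -0.001, 0.001]
ft_force: [0.3, -0.2, -2.8]
grip_width: 0.0116
t 7.88 pos [0.5648 0.3277 0.1744] yaw 0.1331 tilt [ 0.002 -0.002] f [ 0.26 -0.19 -2.76] w 0.0116
tool shift [0.0095 0.0106 0.0163]
tool turn [-0.0023  0.0018 -0.0129]
```

```bash
python3 -m crank '.003 .006 .008 -.002 .002 -.013 1;.003 .005 .008 0 0 0 1;.002 .003 0 0 0 0 1;0 0 0 0 0 0 1;0 0 0 0 0 0 1'
python3 - <<'E'
from h import *
st([.5540,.3369,.158],.146)
c=viewer.calibration('wrist');im=snap('wrist','w4.png')
cv2.imwrite('pics/c4.png',cv2.resize(im[60:260,200:460],(780,600),interpolation=cv2.INTER_CUBIC)[:,:,::-1])
np.savez('c4.npz',**{k:np.array(v) for k,v in c.items()})
E
```

```text
clock: 8.3
eef_pos: [0.5563, 0.342, 0.1604]
tool_rot: [-0.073, 0.997, 0.001, 0.003]
ft_force: [-0.4, -0.0, -2.7]
grip_width: 0.0114
t 8.3 pos [0.5563 0.342  0.1604] yaw 0.1462 tilt [0.005 0.003] f [-0.44 -0.05 -2.66] w 0.0114
tool shift [ 0.0031 -0.0047  0.0024]
tool turn [0.0022 0.0053 0.0002]
```

View pics/c4.png

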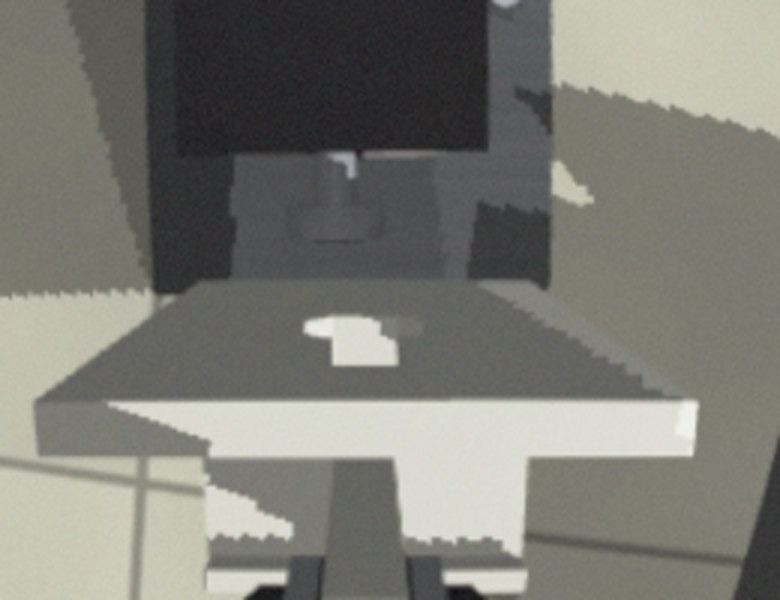

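In c4 the head spans u 287–382 and v 200–241 (crop px), and the post edge spans 178–489 at v 152. The keyhole centre is at u≈365, so the shelf must shift to the image left.

Run:
```python
from h import *
z=np.load('c4.npz');c={k:(v if v.ndim else float(v)) for k,v in z.items()};print(c['eye'])
z=np.load('c3.npz');c3={k:(v if v.ndim else float(v)) for k,v in z.items()}
q=lambda x,y:(200+x/3-.33,60+y/3-.33)
a,b=onz('wrist',*q(178,152),.163,c),onz('wrist',*q(489,152),.163,c)
print('edge',np.linalg.norm(a-b),'yaw',np.arctan2(*(b-a)[[1,0]])-np.pi/2,(a+b)/2)
F=(a+b)/2
for h in(.135,.14,.145,.15,.155):
    w=np.linalg.norm(onz('wrist',*q(287,215),h,c)-onz('wrist',*q(382,215),h,c)); s=np.linalg.norm(onz('wrist',*q(316,185),h,c)-onz('wrist',*q(357,185),h,c)); print(h,w,s,(onz('wrist',*q(287,215),h,c)+onz('wrist',*q(382,215),h,c))/2)
# two-view: right edge of head rear corner, front rim bottom
print('R edge',tri([ray('wrist',*q(428,135),c3),ray('wrist',*q(382,207),c)]),'front',tri([ray('wrist',*q(399,157),c3),ray('wrist',*q(334.5,241),c)]))
o=readout.get_obs();p=o['eef_pos'];r=R.from_quat(o['tool_rot'])
for u,v,zt in[(202,281,.0692),(531,281,.0692),(38,401,-.0348),(696,401,-.0348)]:
    e,d=ray('wrist',*q(u,v),c);e=r.inv().apply(e-p);d=r.inv().apply(d);print('plate',np.round(e+d*(zt-e[2])/d[2],4))
for u,v in[(303,325),(423,325),(333,364),(398,364)]:
    e,d=ray('wrist',*q(u,v),c);e=r.inv().apply(e-p);d=r.inv().apply(d);print('hole on rear',np.round(e+d*(.0486-e[0])/d[0],4))
g=r.inv().apply(F-p);print('post face in tool',g)
```

```text
[0.48470631 0.33107469 0.28496253]
edge 0.04058894626971375 yaw 0.139263271923999 [0.48308251 0.32693173 0.163     ]
0.135 0.015233775208846199 0.006543425841450951 [0.49313932 0.32775641 0.135     ]
0.14 0.014725855839148752 0.00632525715486556 [0.49285815 0.32786705 0.14      ]
0.145 0.014217936469451296 0.0061070884682801144 [0.49257698 0.32797768 0.145     ]
0.15 0.013710017099753896 0.0058889197816946615 [0.49229581 0.32808832 0.15      ]
0.155 0.013202097730056393 0.005670751095109208 [0.49201464 0.32819896 0.155     ]
R edge [0.49037424 0.33497206 0.1466539 ] front [0.49604716 0.32909862 0.15253926]
plate [ 0.0492 -0.0346  0.0692]
plate [0.0492 0.0349 0.0692]
plate [ 0.0493 -0.0342 -0.0348]
plate [ 0.0493  0.0343 -0.0348]
hole on rear [ 0.0486 -0.0096  0.0146]
hole on rear [0.0486 0.0086 0.0146]
hole on rear [ 0.0486 -0.0041 -0.0143]
hole on rear [ 0.0486  0.0038 -0.0143]
post face in tool [ 0.07473541 -0.00434705 -0.00281446]
```

```bash
python3 -m crank '.004 -.0043 .003 .002 .005 0 1;.003 0 0 0 0 0 1;0 0 0 0 0 0 1;0 0 0 0 0 0 1'
python3 - <<'E'
from h import *
g=[.4831,.3268];r=R.from_euler('z',.143)
st(np.array([g[0],g[1],.157])+r.apply([.0489+.014,0,0]),.143)
E
```

```text
clock: 8.68
eef_pos: [0.5497, 0.3366, 0.1579]
tool_rot: [-0.073, 0.997, 0.0, 0.001]
ft_force: [-0.3, -0.8, -3.2]
grip_width: 0.0111
t 8.68 pos [0.5497 0.3366 0.1579] yaw 0.1467 tilt [0.001 0.001] f [-0.31 -0.84 -3.15] w 0.0111
tool shift [ 0.0044 -0.0002  0.0009]
tool turn [0.0004 0.001  0.0037]
```

```bash
python3 -m crank '.002 0 .001 0 .001 .003 1;.002 0 0 0 0 0 1;.002 0 0 0 0 0 1;.002 0 0 0 0 0 1;0 0 0 0 0 0 1'
cat >> h.py <<'E'
def pf(s=.147):
    o=readout.get_obs(); r=R.from_euler('z',.143); d=r.inv().apply(o['eef_pos']-np.array([.4831,.3268,0]))
    print('shelf in post: x %.1f y %.1f z %.1f mm, entry-screw %.1f; force post axes'%(1e3*(d[0]-.0489),1e3*d[1],1e3*(d[2]-.0692),1e3*(d[2]-.0102-s)),np.round(r.inv().apply(o['ft_force']),1)); st(yaw=.143)
E
python3 -c "
from h import *
pf()"
```

```text
clock: 9.1
eef_pos: [0.5412, 0.335, 0.1572]
tool_rot: [-0.071, 0.997, 0.0, 0.0]
ft_force: [0.2, 0.3, -2.7]
grip_width: 0.0107
shelf in post: x 9.8 y -0.1 z 88.0 mm, entry-screw -0.0; force post axes [ 0.3  0.3 -2.7]
t 9.1 pos [0.5412 0.335  0.1572] yaw 0.1427 tilt [0.    0.001] f [ 0.24  0.3  -2.69] w 0.0107
tool turn [ 0.0007  0.0005 -0.0003]
```

```bash
python3 -m crank '.002 0 0 0 0 0 1;.002 0 0 0 0 0 1;.0015 0 0 0 0 0 1;0 0 0 0 0 0 1'
python3 -c "
from h import *
pf()"
```

```text
clock: 9.43
eef_pos: [0.5352, 0.3343, 0.1574]
tool_rot: [-0.071, 0.997, 0.0, 0.0]
ft_force: [0.4, 0.0, -2.8]
grip_width: 0.0113
shelf in post: x 3.7 y -0.0 z 88.2 mm, entry-screw 0.2; force post axes [ 0.4 -0.1 -2.8]
t 9.43 pos [0.5352 0.3343 0.1574] yaw 0.1429 tilt [0.001 0.001] f [ 0.43  0.01 -2.76] w 0.0113
tool turn [ 0.0008  0.0009 -0.0001]
```

```bash
python3 -m crank '.001 0 0 0 0 0 1;.001 0 0 0 0 0 1;0 0 0 0 0 0 1'
python3 -c "
from h import *
pf()"
```

```text
clock: 9.68
eef_pos: [0.533, 0.334, 0.1575]
tool_rot: [-0.071, 0.997, 0.0, 0.001]
ft_force: [-0.2, 0.3, -2.3]
grip_width: 0.011
shelf in post: x 1.5 y 0.0 z 88.3 mm, entry-screw 0.3; force post axes [-0.1  0.4 -2.3]
t 9.68 pos [0.533  0.334  0.1575] yaw 0.143 tilt [0.001 0.001] f [-0.16  0.34 -2.31] w 0.011
tool turn [ 0.0009  0.0011 -0.0001]
```

```bash
python3 -m crank '.001 0 0 0 0 0 1;.001 0 0 0 0 0 1'
python3 -c "
from h import *
pf()"
```

```text
clock: 9.85
eef_pos: [0.5315, 0.3339, 0.1576]
tool_rot: [-0.071, 0.997, 0.001, 0.001]
ft_force: [3.0, 0.1, -3.9]
grip_width: 0.0113
shelf in post: x 0.0 y 0.1 z 88.4 mm, entry-screw 0.4; force post axes [ 3.  -0.3 -3.9]
t 9.85 pos [0.5315 0.3339 0.1576] yaw 0.1429 tilt [0.002 0.001] f [ 3.01  0.14 -3.93] w 0.0113
tool turn [ 0.001   0.0024 -0.0001]
```

Face contact felt (3 N) at x≈0. I back off 1 mm and slide down.

```bash
python3 -m crank '-.001 0 0 .001 .002 0 1;0 0 .002 0 0 0 1;0 0 .002 0 0 0 1;0 0 .002 0 0 0 1;0 0 .002 0 0 0 1'
python3 -c "
from h import *
pf()"
```

```text
clock: 10.27
eef_pos: [0.5327, 0.3341, 0.1494]
tool_rot: [-0.071, 0.997, 0.0, 0.0]
ft_force: [-0.4, -1.1, -3.4]
grip_width: 0.011
shelf in post: x 1.2 y 0.2 z 80.2 mm, entry-screw -7.8; force post axes [-0.6 -1.  -3.4]
t 10.27 pos [0.5327 0.3341 0.1494] yaw 0.1427 tilt [0.001 0.   ] f [-0.41 -1.09 -3.41] w 0.011
tool turn [ 0.0004  0.0007 -0.0003]
```

```bash
python3 -m crank '0 0 .002 0 0 0 1;0 0 .002 0 0 0 1;0 0 .002 0 0 0 1;0 0 .002 0 0 0 1;0 0 .002 0 0 0 1'
python3 -c "
from h import *
pf()"
```

```text
clock: 10.68
eef_pos: [0.5322, 0.3339, 0.1375]
tool_rot: [-0.071, 0.997, -0.0, -0.0]
ft_force: [-0.3, 0.7, -2.9]
grip_width: 0.011
shelf in post: x 0.7 y 0.0 z 68.3 mm, entry-screw -19.7; force post axes [-0.2  0.8 -2.9]
t 10.68 pos [0.5322 0.3339 0.1375] yaw 0.1427 tilt [-0.001 -0.   ] f [-0.32  0.74 -2.89] w 0.011
tool turn [-0.0002 -0.0009 -0.0003]
```

```bash
python3 -m crank '0 0 .001 0 0 0 1;0 0 .001 0 0 0 1;0 0 .001 0 0 0 1'
python3 -c "
from h import *
pf()"
```

```text
clock: 10.93
eef_pos: [0.5321, 0.3339, 0.1347]
tool_rot: [-0.071, 0.997, -0.0, -0.001]
ft_force: [-2.1, -1.5, 5.0]
grip_width: 0.0111
shelf in post: x 0.6 y 0.0 z 65.5 mm, entry-screw -22.5; force post axes [-2.3 -1.1  5. ]
t 10.93 pos [0.5321 0.3339 0.1347] yaw 0.1429 tilt [-0.001 -0.   ] f [-2.08 -1.46  5.  ] w 0.0111
tool turn [-0.     -0.001  -0.0001]
```

Bearing on the screw with about 8 N (z force −2.9 → +5). I hold it a little firmer.

```bash
python3 -m crank '0 0 .001 0 0 0 1;0 0 .001 0 0 0 1'
python3 -c "
from h import *
pf()"
python3 -m crank '0 0 .0012 0 0 0 1;0 0 .0012 0 0 0 1'
python3 -c "
from h import *
pf()"
```

```text
clock: 11.1
eef_pos: [0.5322, 0.3339, 0.1348]
tool_rot: [-0.071, 0.997, 0.0, 0.0]
ft_force: [-1.4, -1.7, 4.7]
grip_width: 0.0112
shelf in post: x 0.7 y 0.1 z 65.6 mm, entry-screw -22.4; force post axes [-1.7 -1.5  4.7]
t 11.1 pos [0.5322 0.3339 0.1348] yaw 0.1429 tilt [0.    0.001] f [-1.44 -1.7   4.72] w 0.0112
tool turn [ 0.0008  0.0004 -0.0001]
clock: 11.27
eef_pos: [0.5322, 0.334, 0.1347]
tool_rot: [-0.071, 0.997, 0.001, 0.001]
ft_force: [-2.8, -1.7, 7.2]
grip_width: 0.0112
shelf in post: x 0.7 y 0.1 z 65.5 mm, entry-screw -22.5; force post axes [-3.  -1.3  7.2]
t 11.27 pos [0.5322 0.334  0.1347] yaw 0.1431 tilt [0.002 0.002] f [-2.78 -1.68  7.25] w 0.0112
tool turn [0.0018 0.002  0.0001]
```

```bash
python3 -m crank '0 0 .0012 0 0 0 1;0 0 .0012 0 0 0 1;0 0 0 0 0 0 1;0 0 0 0 0 0 0.3;0 0 0 0 0 0 0.3;0 0 0 0 0 0 0.3;0 0 0 0 0 0 0;0 0 0 0 0 0 0'
python3 - <<'E'
from h import *
pf();im=snap('wrist','w5.png')
cv2.imwrite('pics/c5.png',cv2.resize(im[60:260,200:460],(780,600),interpolation=cv2.INTER_CUBIC)[:,:,::-1])
E
```

```text
clock: 11.93
eef_pos: [0.5337, 0.3349, 0.135]
tool_rot: [-0.071, 0.997, 0.002, 0.004]
ft_force: [0.1, -0.6, -1.1]
grip_width: 0.0426
shelf in post: x 2.3 y 0.9 z 65.8 mm, entry-screw -22.2; force post axes [ 0.  -0.6 -1.1]
t 11.93 pos [0.5337 0.3349 0.135 ] yaw 0.1431 tilt [0.007 0.005] f [ 0.11 -0.59 -1.07] w 0.0426
tool turn [0.0043 0.0077 0.0001]
```

View pics/c5.png

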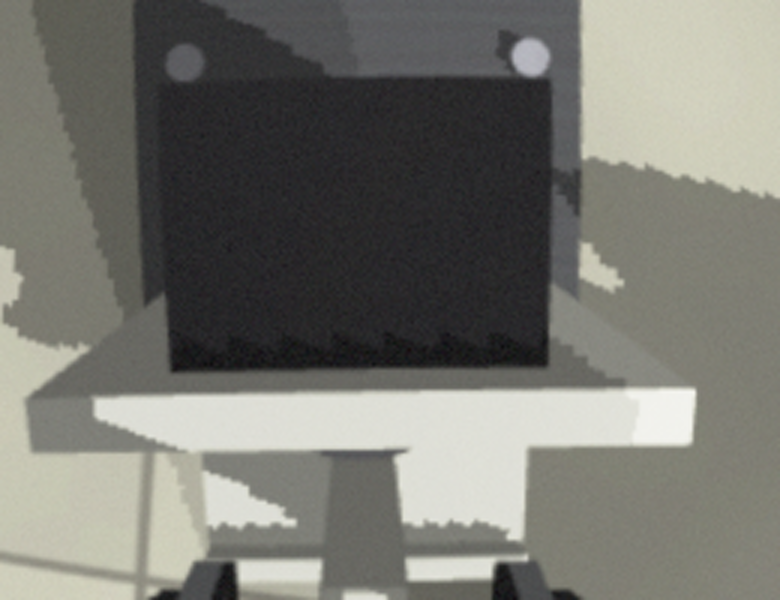

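The view shows the fingers clear of the fin (340–405) and the plate sitting flat and centred against the post, with the head visible in front of it at (365,453). I retract upward.

```bash
python3 -m crank '0 0 -.005 0 0 0 0;0 0 -.015 0 0 0 0;0 0 -.02 0 0 0 0;0 0 -.02 0 0 0 0;0 0 -.02 0 0 0 0;-.02 0 -.02 0 0 0 0;-.02 0 -.02 0 0 0 0;-.02 0 -.01 0 0 0 0;0 0 0 0 0 0 0;0 0 0 0 0 0 0;0 0 0 0 0 0 0'
python3 - <<'E'
from h import *
st();im=snap('wrist','w6.png');s=snap('side','s6.png')
cv2.imwrite('pics/c6.png',np.hstack([cv2.resize(im[0:260,160:490],(508,400)),cv2.resize(s[280:400,220:305],(283,400))])[:,:,::-1])
E
```

```text
clock: 12.9
eef_pos: [0.5913, 0.342, 0.2703]
tool_rot: [-0.072, 0.997, 0.001, 0.001]
ft_force: [-0.1, -0.7, -0.1]
grip_width: 0.0425
t 12.9 pos [0.5913 0.342  0.2703] yaw 0.1441 tilt [0.002 0.002] f [-0.12 -0.69 -0.06] w 0.0425
```

View pics/c6.png

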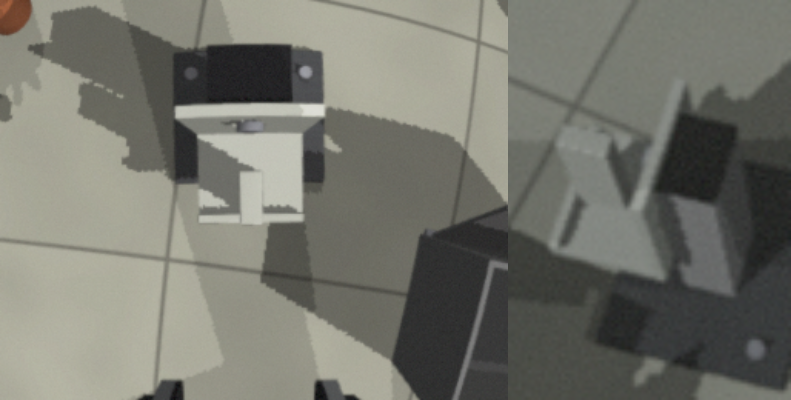

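The shelf hangs square and flat on the post, with the screw head in front of the plate at (250,126). The robot is clear of it.

```bash
python3 -c "
from h import *
print(order.job_done())"
```

```text
the job is handed in; nothing more can be done
None
```

The white phone shelf is hanging on the post, and I handed the job in at about 13 s of the 67 s allowed; no verdict was reported.

**What I did:** I gripped the shelf by its fin and lifted it upright off the tray. I passed the keyhole over the screw head with no contact force felt, then touched the post face gently at about 3 N. I slid the shelf down about 23 mm until it bore on the screw, and pressed it home at about 8–10 N for roughly 0.5 s. Then I opened the fingers and pulled away upward.

**Last checks:** The pictures show the plate flat, centred and square on the post, with the screw head in front of it. The robot was clear, with wrist force under 1 N.

**Disagreements:**
- **Screw height:** the first wrist view suggested 0.12–0.13 m because of shading. The other views gave 0.145–0.152 m. I worked with 0.147 m, and contact put it at about 0.1485 m.
- **Not checked:** I did not measure how far the teacup, jar, stand, wrist rest and pot may have moved. The arm never went near the post-side pot, and I saw no sign of contact with any of them.

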